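# Jack up the bench analyser and hold it

### The arm

A 7-joint arm with a two-finger parallel gripper is mounted at the origin on the work surface. World frame = base frame: x ahead of the robot, y to its left, z up, the work surface at z = 0. Lengths are in m, angles in rad, forces in N, time in s.
With the tool pointing down it reaches from about 0.425 to 0.875 m from the base axis. Payload 4.7 kg.
Tool frame: the origin (TCP) lies midway between the tips of the shut fingers; the grasp point (between the pads) lies 19 mm behind it; z points along the fingers, y is the line along which they close (so a half turn about z gives the same grasp; the last joint's range is limited). The gripper opens to 87 mm and grips with 3 to 60 N. Pads are 19 mm wide; open, the fingers measure 117 mm over their backs; the gripper's body (75 mm by 190 mm) begins 51 mm behind the grasp point.
Start: joints at [-1.118, 0.321, -0.07, 1.45, 0.023, 1.371, -0.057], TCP at [0.276, 0.588, 0.223] pointing down, gripper open.
Joint ranges: [-2.86, 2.86], [-0.3, 2.09], [-1.38, 1.24], [0.06, 2.45], [-1.56, 4.7], [0.09, 2.05], [-2.69, 2.69]. Speed limits (rad/s): [2.57, 2.57, 3.14, 3.14, 3.14, 3.14, 3.14].

### API

Orientations are given as a rotation vector (axis times angle).
In Python, from bench import ctrl gives the robot as it stands.
- The arm moves only by the tool hand_motion, called as a command line: name --pt "numbers of a row" for each row, then --argument value for the rest. Schema: {"type":"object","properties":{"moves":{"type":"string"},"force":{"type":"number"},"only":{"type":"string"},"quiet":{"type":"boolean"},"lines":{"type":"string"}},"required":["moves"],"additionalProperties":false}. moves is a string of 1 to 20 rows, parted by semicolons, with the numbers parted by commas; each row has 5 numbers: dx, dy, dz in m, then a turn about the tool's z in rad, then the opening from 0.0 (shut) to 1.0 (fully open); each row is the pose to reach, as a shift and turn from the pose commanded when the call began, along the tool's axes at that moment; what a row does not reach only later rows make up. A row lasts 1/10 s, in which the tool goes at most 0.05 m and 0.15 rad, less where a joint would pass 70% of its speed; a pose out of reach is approached as far as the arm can. The fingers move at their own pace and stop on an object; force is the grip in N (left out, the last holds). Time passes only in rows, so rows that do not move let the fingers close. The tool returns the time, the measured TCP pose, the force, the opening and the grip force at its end. only (a regular expression) keeps the lines of the reply that match it, lines (a string "A,B") keeps lines A to B, and quiet returns only ok. Input that does not fit is refused with a message, and nothing moves.
- ctrl.get_state(): the state, without advancing time (a new reading comes with each control period).
- ctrl.get_image(name): name is "side" or "top"; returns the picture (400x640x3 uint8, red, green, blue); there is no depth.
- ctrl.camera_model(name): a dict with "vertical_fov" (degrees; the focal length in pixels is half the picture's height over the tangent of half this angle, whatever the lens; pixels are square), "cx", "cy" (the principal point, pixels), "k1" (the pictures are not rectified: a ray, as slopes to the right and down, at radius r is drawn at 1 + k1 r^2 times it, then the intrinsics apply), "rvec" (rotation vector, rad) and "tvec" (3), from world to camera coordinates, as OpenCV has them. Camera axes: x right, y down, z forward; pixel columns grow to the right and rows downward; lengths in m; the calibration is good to about 2 mm. A picture is of the moment at which its call begins. camera_model takes no time and is no camera call.
- ctrl.close_job(): hands the job in; it is judged then, once.
The state is a dict: "time": time; "joint_positions": joint angles; "qd": joint speeds; "joint_torque": joint torques, N m; "position": TCP position; "tool_rot": TCP orientation; "ft_force": force on the tool from outside, world axes, zero at the start; "torque": the same for the moment, N m; "grip_width": opening from 0.0 (shut) to 1.0 (fully open); "grip_force": force on a finger pad.
Only numpy, scipy, OpenCV 4.12 (cv2) and the standard library are available. Lean on these libraries where they do the work, as an engineer would, in place of code of your own. Each camera call takes 0.05 s, during which the arm holds its last target. There are 200 camera calls.

### The job

Park the analyser from its control pad by pressing the round key, then the square key, then the bar key, one at a time. Then stand the lever jack on the table with its saddle centred under the analyser's lift lug (the bracket with the raised ring on top), pump its handle fully down once as a trial, let the handle come all the way back up so that the analyser settles on its stand, pump it fully down again and finish while still holding the handle down, the jack alone keeping that side of the analyser raised. Do not push or lift the analyser itself with the robot, do not tip the jack over, and leave the other things on the bench where they are.

Things in the scene. Friction and masses are not known exactly. Their poses are not given: they have to be found in the camera images.
- key_round_top (a point): The three keys stand in a row on the control pad in any order; each is a white cap in a 48 x 44 mm black housing, neighbours 54 mm apart centre to centre. This point is the centre of the top face of the ROUND cap (28 mm diameter), 36 mm above the table when up; z up, y along the row, x across it (the same for all keys).
- key_round (a joint): travel of the round key: 0 up, 0.006 m fully down; spring, about 1.5 N to start and 5 N fully down; counts as pressed beyond 0.004; springs back by itself
- key_square_top (a point): centre of the top face of the SQUARE cap (26 x 26 mm), 36 mm above the table when up
- key_square (a joint): travel of the square key, same values and spring as the round one
- key_bar_top (a point): centre of the top face of the BAR cap (36 x 14 mm, narrow), 36 mm above the table when up
- key_bar (a joint): travel of the bar key, same values and spring as the round one
- jack: loose lever jack, 0.84 kg. Origin: under the centre of the pump block, at the base's underside; z up, +x to the saddle, -x to the handle. Base 185 x 80 x 10 mm, x -100 to +85. Grip it by the upright pump block, 34 x 36 mm (x, y), top at z 88, across y from above. Saddle at x +65; handle pivot at x -22, z 62. No catch: letting the handle up lowers the saddle.
- saddle_top (a point): centre of the top face of the jack's saddle, a 36 mm steel disc; 65 mm ahead (+x) of the jack's origin and 58 mm above its underside with the handle up; rises 36 mm at full stroke
- handle_pad (a point): centre of the top face of the rubber pad at the end of the pump handle (44 mm along the handle, 56 mm across, 10 mm thick), 110 mm from the pivot; about 124 mm above the table with the handle up, about 62 mm fully down. Its x axis is the jack's x, rocking with the handle.
- handle (a joint): pump handle: 0 fully up (0.55 rad above level, its pad towards the jack's -x), 0.6 rad fully down at its stop (0.05 rad below level). Springs up by itself; saddle lift = 0.06 m per rad. Pushing at the pad takes 3 to 5 N free and 10 to 16 N while it lifts the analyser
- stand: fixed base plate 300 x 200 x 10 mm with the analyser on it; origin under its centre, y from the lug side to the hinge side. Analyser: white box 280 x 220 mm (x, y), y -110 to +110, top at z 142, about 4 kg, hinged along y +100. On its -y face: lift lug (x -50) and a smaller plain cable bracket (34 mm wide, 30 out, x +85), not a lift point.
- lift_pad (a point): lift point: centre of the flat underside of the lift lug, a steel bracket 56 mm wide, 62 mm out from the analyser's -y face, with a raised 42 mm ring on top right above this point. 80 mm above the table with the analyser down, 34 mm out from the face; lug 12 mm thick, ring 7 mm high. Axes as the stand's.
- analyser (a joint): tilt of the analyser about its hinge: 0 down on its stand, grows as the lug side rises (1 rad = 0.244 m at the lift point), about 0.057 at the jack's full stroke
- vial: bystander: small capped sample bottle, 32 mm diameter, 70 mm tall; origin at the centre of its underside
- tape: bystander: roll of tape lying flat, 60 mm outside diameter, 19 mm high; origin under its centre
- mug: bystander: white mug, 80 mm diameter, 90 mm tall; origin under its centre
- stapler: bystander: stapler, 120 x 30 x 40 mm; origin under its centre
- sample_case: bystander: clear plastic case, 70 x 50 x 35 mm; origin under its centre

How it is judged:
On the way, in this order (a step that is already met when the one before it is completed fails the run):
1. the round key is pressed alone (value of joint key_round above 0.004 m and value of joint each of key_square, key_bar below 0.0015 m), for 0.05 s.
2. then the square key alone (value of joint key_square above 0.004 m and value of joint each of key_round, key_bar below 0.0015 m), for 0.05 s.
3. then the bar key alone (value of joint key_bar above 0.004 m and value of joint each of key_round, key_square below 0.0015 m), for 0.05 s.
4. the jack stands on the table with its saddle centred under the lift lug, handle up (horizontal distance between saddle_top and lift_pad below 0.012 m and height (world z) of jack below 0.005 m and angle between jack's own z axis and vertical below 0.08 rad and value of joint handle below 0.1 rad), for 0.2 s.
5. first stroke: handle fully down, the lug side raised by the jack (horizontal distance between saddle_top and lift_pad below 0.012 m and value of joint handle above 0.53 rad and value of joint analyser above 0.036 rad), for 0.1 s.
6. handle all the way up again, analyser down on its stand (value of joint handle below 0.06 rad and value of joint analyser below 0.004 rad), for 0.1 s.
At the end, for the whole second after the job is handed in: Jack flat on the table (under 0.08 rad), saddle within 12 mm of the lift point; fingers press the jack (over 2 N) and keep the handle over 0.53 of 0.6 rad; analyser tilted over 0.036 rad (lug up 9 mm), still, carried by the jack (over 4 N), untouched by the robot (all of step 5 and height (world z) of jack below 0.005 m and angle between jack's own z axis and vertical below 0.08 rad and contact force between the fingers and jack above 2 N and contact force between jack and stand above 4 N and contact force between each of the arm, the fingers and stand below 0.5 N and velocity of joint analyser below 0.03 rad/s); the arm keeps its last pose, push and grip.
It fails at once if the robot pushes on the analyser or its stand (over 12 N), or props it up itself (contact force between any of the arm, the fingers and stand above 12 N or (value of joint analyser above 0.01 rad and contact force between the arm and stand above 2 N) or (value of joint analyser above 0.01 rad and contact force between the fingers and stand above 2 N)).
It fails at once if the jack is tipped over (angle between jack's own z axis and vertical above 0.6 rad).
It fails at once if a bystander is moved more than 30 mm (distance of any of vial, tape, mug, stapler, sample_case from where it was at the start of the episode above 0.03 m).
It fails at once if two keys are pressed at once (value of joint each of key_round, key_square above 0.004 m or value of joint each of key_square, key_bar above 0.004 m or value of joint each of key_round, key_bar above 0.004 m).
It also fails if it takes over 72 s, if anything falls off the work surface, if the arm or the gripper's body presses on something with over 40 N, if the wrist force passes 120 N, or if a joint passes its speed limit or range.

## Working session

There is one attempt and no reset: what is moved stays moved. The work goes in short steps, Python scripts to look and compute and a tool call to move; the robot and the scene stay as the last step left them, time stands still between calls to the robot, and variables do not carry over. Pictures are saved under pics/ and viewed, at most 10 in all, crops included, and the job is handed in when it is done.

```bash
ls; mkdir -p pics
```

Run:
```python
from bench import ctrl
import cv2
for n in("top","side"):
    im=ctrl.get_image(n); cv2.imwrite(f"pics/{n}0.png",im[:,:,::-1]); print(ctrl.camera_model(n))
s=ctrl.get_state(); print(s)
```

```text
bench.py
pics
{'vertical_fov': 51.936878863826095, 'cx': 311.4806314485396, 'cy': 203.54136967056127, 'k1': -0.012812768799745206, 'rvec': array([ 2.12866078, -2.14131564,  0.17598049]), 'tvec': array([0.03430808, 0.57941896, 1.00611935])}
{'vertical_fov': 48.38592673896843, 'cx': 317.57635489282836, 'cy': 205.19341998328213, 'k1': 0.0019611617296038577, 'rvec': array([ 0.22586712, -2.84613032,  1.1633091 ]), 'tvec': array([0.57635218, 0.13506987, 1.30790653])}
{'time': 0.1, 'joint_positions': array([-1.11792006,  0.32169754, -0.07010713,  1.45151666,  0.02258778,
        1.37079941, -0.05687633]), 'qd': array([-0.00030265,  0.00022849, -0.00187202, -0.00475907, -0.00114235,
       -0.00082102, -0.00108767]), 'joint_torque': array([-7.21176220e-04, -4.92567694e+01, -4.06101784e-01, -3.13401532e+01,
       -6.41737296e-02,  3.93675151e-02,  6.34934077e-05]), 'position': array([0.27596451, 0.58798144, 0.22162264]), 'tool_rot': array([-6.83543948e-01, -3.06603688e+00,  2.52725661e-03]), 'ft_force': array([-0.77212372, -1.18203139, -0.24842847]), 'torque': array([-0.04225702, -0.00147811,  0.00890771]), 'grip_force': 0.0, 'grip_width': 1.0003546850338578}
```

View pics/top0.png

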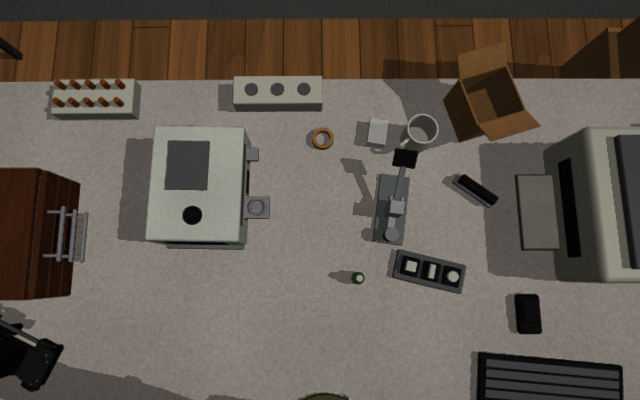

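View pics/side0.png

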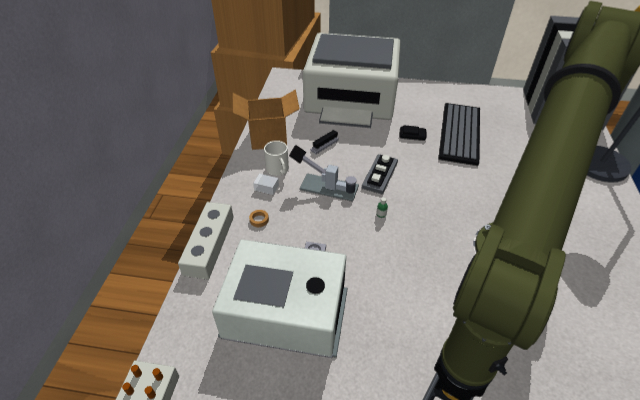

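The top view shows the pad's keys: square (411,267), bar (432,271) and round (453,276). The jack's pump block is at (397,206), its saddle at (391,233) and its handle pad at (405,158). The lug ring is at (257,207). The side view agrees, and the robot itself is in the lower right.

Create h.py:
```python
import numpy as np, cv2
from scipy.spatial.transform import Rotation as R
from bench import ctrl
def cam(n):
    m=ctrl.camera_model(n); f=200/np.tan(np.radians(m['vertical_fov'])/2)
    return m,f,R.from_rotvec(m['rvec']).as_matrix()
def ray(n,u,v):
    m,f,M=cam(n); d=np.array([(u-m['cx'])/f,(v-m['cy'])/f]); p=d.copy()
    for _ in range(20): p=d/(1+m['k1']*(p@p))
    return -M.T@m['tvec'], M.T@np.array([*p,1])
def onz(n,u,v,z):
    c,d=ray(n,u,v); return (c+d*(z-c[2])/d[2])[:2]
def proj(n,P):
    m,f,M=cam(n); q=M@np.asarray(P)+m['tvec']; p=q[:2]/q[2]; p=p*(1+m['k1']*(p@p)); return p*f+[m['cx'],m['cy']]
def totool(target,yaw=None):
    """shift in tool axes from the measured pose to the target"""
    s=ctrl.get_state(); T=R.from_rotvec(s['tool_rot']); return T.inv().apply(np.array(target)-s['position'])
```

Run:
```python
from h import *
im=cv2.imread('pics/top0.png')
for name,(u,v,z) in dict(sq=(411,267,.036),bar=(432,271,.036),rnd=(453,276,.036),blk=(397,206,.088),sad=(391,233,.058),pad=(405,158,.124),ring=(257,207,.099),vial=(358,278,.07),mug=(423,128,.09),case=(377,132,.035),tape=(322,138,.019),stap=(477,190,.04)).items(): print(name,onz('top',u,v,z).round(4))
# keys: bright blobs
g=cv2.cvtColor(im,cv2.COLOR_BGR2GRAY)
m=np.zeros_like(g); m[245:298,388:470]=g[245:298,388:470]; 
for t in(150,180):
    n,l,st,c=cv2.connectedComponentsWithStats((m>t).astype('uint8'))
    for k in range(1,n):
        if 30<st[k,4]<400: print(t,st[k],c[k].round(2),onz('top',*c[k],.036).round(4))
a=cv2.resize(im[140:300,380:480],None,fx=4,fy=4,interpolation=cv2.INTER_CUBIC)
a=cv2.resize(im[140:290,375:475],None,fx=4,fy=4,interpolation=cv2.INTER_CUBIC)
b=cv2.resize(im[140:290,190:290],None,fx=4,fy=4,interpolation=cv2.INTER_CUBIC)
cv2.imwrite('pics/crop1.png',np.hstack([b,a]))
s=ctrl.get_state();print(R.from_rotvec(s['tool_rot']).as_matrix().round(3))
```

```text
sq [ 0.4171 -0.2203]
bar [ 0.4067 -0.273 ]
rnd [ 0.3939 -0.3255]
blk [ 0.5655 -0.18  ]
sad [ 0.5017 -0.1685]
pad [ 0.6776 -0.1966]
ring [0.5634 0.1638]
vial [ 0.3911 -0.0816]
mug [ 0.7657 -0.254 ]
case [ 0.775  -0.1457]
tape [0.7644 0.0013]
stap [ 0.6141 -0.4005]
[[-0.905  0.425 -0.001]
 [ 0.425  0.905 -0.002]
 [-0.    -0.002 -1.   ]]
```

View pics/crop1.png

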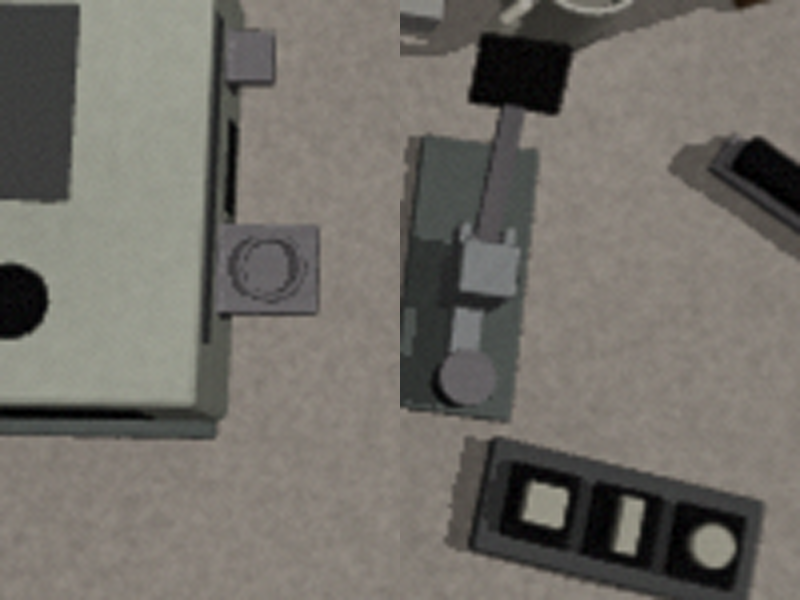

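Left half: the ring is centred at about (256.4,206.9), with the plain cable bracket above it. Right half: the saddle is at (391.4,233.9), the block top at (397.1,206.6), and the caps at (411.5,265.6), (431.7,270.9) and (452.7,276).

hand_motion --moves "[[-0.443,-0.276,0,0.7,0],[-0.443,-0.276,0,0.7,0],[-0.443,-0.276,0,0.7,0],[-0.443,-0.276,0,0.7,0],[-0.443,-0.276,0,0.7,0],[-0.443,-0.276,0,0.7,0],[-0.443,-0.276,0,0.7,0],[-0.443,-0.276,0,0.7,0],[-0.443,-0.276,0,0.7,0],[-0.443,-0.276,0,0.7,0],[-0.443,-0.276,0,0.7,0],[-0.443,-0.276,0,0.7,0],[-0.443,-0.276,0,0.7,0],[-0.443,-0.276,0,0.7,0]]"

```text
refused: moves: the value is not of type 'string' (schema: type "string"). Nothing was moved.
```

Wrong form. The message asks for rows parted by semicolons, with the numbers parted by commas, so I'll send the same numbers that way.

hand_motion --moves "-0.443,-0.276,0,0.7,0;-0.443,-0.276,0,0.7,0;-0.443,-0.276,0,0.7,0;-0.443,-0.276,0,0.7,0;-0.443,-0.276,0,0.7,0;-0.443,-0.276,0,0.7,0;-0.443,-0.276,0,0.7,0;-0.443,-0.276,0,0.7,0;-0.443,-0.276,0,0.7,0;-0.443,-0.276,0,0.7,0;-0.443,-0.276,0,0.7,0;-0.443,-0.276,0,0.7,0;-0.443,-0.276,0,0.7,0;-0.443,-0.276,0,0.7,0"

```text
time: 1.5
position: [0.5591, 0.1522, 0.2222]
tool_rot: [-1.69, -2.647, -0.0]
ft_force: [-0.3, 0.0, -0.7]
grip_width: 0.007
grip_force: 0.0
```

Run:
```python
from h import *
im=ctrl.get_image('side'); cv2.imwrite('pics/side1.png',im[:,:,::-1])
im0=cv2.imread('pics/side0.png')
P={}
for name,(u,v,z) in dict(sq=(411.5,265.6,.036),bar=(431.7,270.9,.036),rnd=(452.7,276,.036),blk=(397.1,206.6,.088),sad=(391.4,233.9,.058),pad=(404.9,158.1,.124),ring=(256.4,206.9,.099)).items():
    P[name]=onz('top',u,v,z); print(name,P[name].round(4), proj('side',[*P[name],z]).round(1))
d=P['rnd']-P['sq']; print('row',np.linalg.norm(d),np.degrees(np.arctan2(*d[::-1])))
d=P['sad']-P['blk']; print('jack',np.linalg.norm(d),np.degrees(np.arctan2(*d[::-1])))
d=P['sad']-P['pad']; print('jack2',np.linalg.norm(d),np.degrees(np.arctan2(*d[::-1])))
c=im0[130:280,240:420]; cv2.imwrite('pics/crop2.png',cv2.resize(c,None,fx=4,fy=4,interpolation=cv2.INTER_CUBIC))
print(totool([*P['rnd'],.12]))
s=ctrl.get_state(); M=R.from_rotvec(s['tool_rot']).as_matrix(); print(s['position'],np.degrees(np.arctan2(M[1,1],M[0,1])),s['joint_positions'])
```

```text
sq [ 0.4206 -0.2217] [376.4 177. ]
bar [ 0.407  -0.2723] [381.4 167.6]
rnd [ 0.3939 -0.3248] [386.1 158.2]
blk [ 0.564  -0.1802] [332.4 168.7]
sad [ 0.4994 -0.1694] [351.6 180. ]
pad [ 0.6773 -0.1964] [298.4 153.3]
ring [0.5636 0.1652] [315.3 249.7]
row 0.10647214221994242 -104.53234937616811
jack 0.06549767028643005 170.53456338947157
jack2 0.17991279121909 171.39453647637362
[-0.36315597 -0.35082776  0.10214949]
[0.55907945 0.15234466 0.22235174] 24.9247748430875 [-0.61498393  0.1722374   0.34398893  1.64482874 -0.06032505  1.33533483
  0.17343654]
```

View pics/crop2.png

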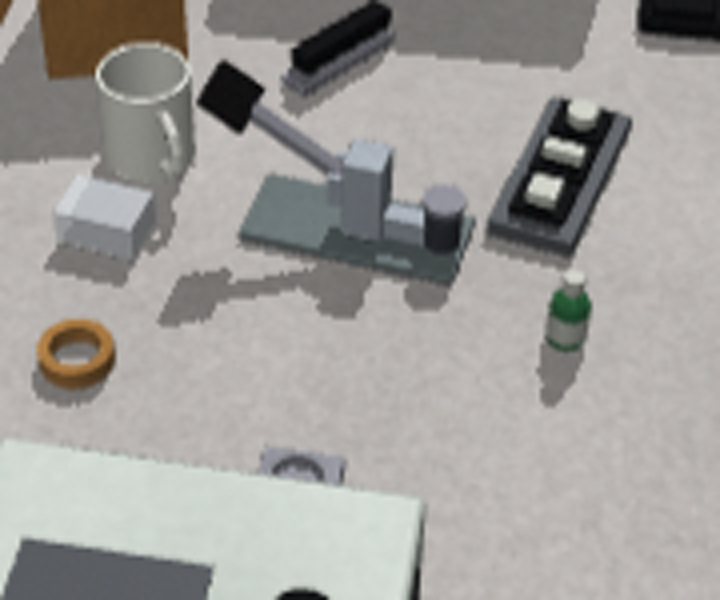

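Side crop: the key caps, saddle and block all sit where the top-view positions project, within about 1 px. The two cameras agree.

hand_motion --moves "-0.363,-0.351,0.102,0.688,0;-0.363,-0.351,0.102,0.688,0;-0.363,-0.351,0.102,0.688,0;-0.363,-0.351,0.102,0.688,0;-0.363,-0.351,0.102,0.688,0;-0.363,-0.351,0.102,0.688,0;-0.363,-0.351,0.102,0.688,0;-0.363,-0.351,0.102,0.688,0;-0.363,-0.351,0.102,0.688,0;-0.363,-0.351,0.102,0.688,0;-0.363,-0.351,0.102,0.688,0;-0.363,-0.351,0.102,0.688,0;-0.363,-0.351,0.102,0.688,0;-0.363,-0.351,0.102,0.688,0"

```text
time: 2.95
position: [0.3947, -0.3241, 0.1207]
tool_rot: [-2.483, -1.924, -0.002]
ft_force: [-0.2, 0.1, 0.3]
grip_width: 0.003
grip_force: 0.0
```

Run:
```python
from h import *
for p in ([.3939,-.3248,.036],[.407,-.2723,.036],[.4206,-.2217,.036]): print(totool(p).round(4))
s=ctrl.get_state(); M=R.from_rotvec(s['tool_rot']).as_matrix(); print(s['position'],np.degrees(np.arctan2(M[1,1],M[0,1])),s['joint_positions'],s['ft_force'])
```

```text
[-0.001  -0.0006  0.0847]
[ 0.0531 -0.001   0.0847]
[ 0.1055 -0.0005  0.0848]
[ 0.3947122  -0.3240568   0.12066525] -14.44122174838026 [-0.13309395  0.12214723  0.82500428  1.94449005 -0.10118833  1.11609211
  0.48070568] [-0.2264048   0.08340128  0.27147693]
```

hand_motion --moves "-0.001,0,0.05,0,0;-0.001,0,0.08,0,0;-0.001,0,0.086,0,0;-0.001,0,0.0905,0,0;-0.001,0,0.0905,0,0;-0.001,0,0.0905,0,0;-0.001,0,0.0905,0,0"

```text
time: 3.65
position: [0.3932, -0.3241, 0.0338]
tool_rot: [-2.478, -1.919, -0.006]
ft_force: [-13.0, 12.5, 36.8]
grip_width: 0.002
grip_force: 18.6
```

Run:
```python
from h import *
a=ctrl.get_image('side')[120:220,330:430]; b=ctrl.get_image('top')[220:320,390:490]
cv2.imwrite('pics/c3.png',cv2.resize(np.hstack([a,b])[:,:,::-1],None,fx=4,fy=4,interpolation=cv2.INTER_CUBIC))
```

hand_motion --moves "0,0,-0.004,0,0;0,0,-0.006,0,0;0,0,-0.006,0,0"

```text
time: 4.05
position: [0.3946, -0.3258, 0.0371]
tool_rot: [2.484, 1.923, 0.004]
ft_force: [0.9, 2.3, 3.4]
grip_width: 0.006
grip_force: 1.6
```

View pics/c3.png

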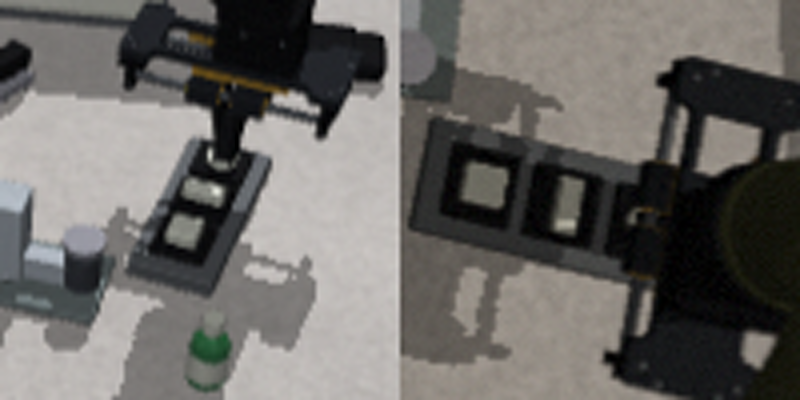

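The side view shows the fingers on the round key, with the neighbouring keys free. The forces fit a spring that bottoms out near TCP z 0.0345. I'll repeat the press gently to confirm that, then go to the square key.

hand_motion --moves "0,0,0.0025,0,0;0,0,0.0025,0,0;0,0,0.0025,0,0"

```text
time: 4.35
position: [0.3947, -0.326, 0.0343]
tool_rot: [-2.485, -1.921, -0.004]
ft_force: [1.0, 5.3, 10.9]
grip_width: 0.003
grip_force: 5.5
```

hand_motion --moves "0,0,-0.02,0,0;0.03,0,-0.0285,0,0;0.078,0,-0.0285,0,0;0.1055,0,-0.0285,0,0;0.1055,0,-0.0285,0,0;0.1055,0,-0.0285,0,0;0.1055,0,-0.0285,0,0"

```text
time: 5.05
position: [0.4192, -0.2263, 0.0619]
tool_rot: [2.488, 1.918, -0.001]
ft_force: [0.6, -0.4, 0.9]
grip_width: 0.006
grip_force: 0.0
```

Run:
```python
from h import *
for p in ([.407,-.2723,.036],[.4206,-.2217,.036]): print(totool(p).round(4))
```

```text
[-0.0476 -0.0001  0.0259]
[0.0048 0.0001 0.0259]
```

hand_motion --moves "0.004,0,0,0,0;0.004,0,0,0,0;0.004,0,0.017,0,0;0.004,0,0.022,0,0;0.004,0,0.026,0,0;0.004,0,0.028,0,0;0.004,0,0.028,0,0;0.004,0,0.028,0,0"

```text
time: 5.85
position: [0.42, -0.2214, 0.0344]
tool_rot: [-2.486, -1.918, 0.001]
ft_force: [-3.3, 0.8, 5.7]
grip_width: 0.007
grip_force: 2.6
```

hand_motion --moves "0,0,-0.02,0,0;0,0,-0.028,0,0;-0.05,0,-0.028,0,0;-0.0525,0,-0.028,0,0;-0.0525,0,-0.028,0,0;-0.0525,0,-0.028,0,0"

```text
time: 6.45
position: [0.4075, -0.2714, 0.0618]
tool_rot: [-2.486, -1.92, -0.001]
ft_force: [-0.6, -0.2, -0.2]
grip_width: 0.006
grip_force: 0.0
```

Run:
```python
from h import *
for p in ([.407,-.2723,.036],[.4206,-.2217,.036]): print(totool(p).round(4))
```

```text
[-0.001  -0.0002  0.0258]
[0.0514 0.0001 0.0259]
```

hand_motion --moves "-0.001,0,0.017,0,0;-0.001,0,0.022,0,0;-0.001,0,0.026,0,0;-0.001,0,0.0285,0,0;-0.001,0,0.0285,0,0;-0.001,0,0.0285,0,0"

```text
time: 7.05
position: [0.4071, -0.2716, 0.0343]
tool_rot: [-2.484, -1.919, -0.002]
ft_force: [-4.0, 5.2, 10.4]
grip_width: 0.007
grip_force: 5.3
```

hand_motion --moves "0,0,-0.03,0,1;0,0,-0.08,0,1;0,0,-0.13,0,1;0,0,-0.16,0,1;0,0,-0.16,0,1"

```text
time: 7.55
position: [0.4101, -0.2746, 0.1984]
tool_rot: [2.48, 1.915, 0.01]
ft_force: [0.7, 0.0, -0.0]
grip_width: 0.378
grip_force: 0.0
```

Run:
```python
from h import *
T=np.array([.5643,-.1802,.2]); print(totool(T).round(4))
s=ctrl.get_state(); M=R.from_rotvec(s['tool_rot']).as_matrix(); print(s['position'],np.degrees(np.arctan2(M[1,1],M[0,1])),s['joint_positions'],s['ft_force'])
```

```text
[ 0.1303  0.1253 -0.0003]
[ 0.41010382 -0.27456941  0.19839255] -14.647048542147138 [-0.2873554  -0.04069814  0.81694831  1.89451668  0.02804235  1.26562016
  0.26537998] [ 0.70186488  0.046382   -0.01304028]
```

hand_motion --moves "0.13,0.125,0,-1.669,1;0.13,0.125,0,-1.669,1;0.13,0.125,0,-1.669,1;0.13,0.125,0,-1.669,1;0.13,0.125,0,-1.669,1;0.13,0.125,0,-1.669,1;0.13,0.125,0,-1.669,1;0.13,0.125,0,-1.669,1;0.13,0.125,0,-1.669,1;0.13,0.125,0,-1.669,1;0.13,0.125,0,-1.669,1;0.13,0.125,0,-1.669,1;0.13,0.125,0,-1.669,1;0.13,0.125,0,-1.669,1"

```text
time: 8.95
position: [0.5608, -0.1789, 0.1931]
tool_rot: [-0.251, -3.131, 0.0]
ft_force: [0.4, 0.5, -0.2]
grip_width: 0.999
grip_force: 0.0
```

Run:
```python
from h import *
T=np.array([.5643,-.1802,.2]); print(totool(T).round(4))
s=ctrl.get_state(); M=R.from_rotvec(s['tool_rot']).as_matrix(); print(M.round(3),s['position'],np.degrees(np.arctan2(M[1,1],M[0,1])),s['joint_positions'],s['grip_width'])
```

```text
[-0.0037 -0.0007 -0.0069]
[[-0.987  0.16  -0.001]
 [ 0.16   0.987  0.   ]
 [ 0.001 -0.    -1.   ]] [ 0.56080731 -0.17888145  0.19312344] 80.81846191642968 [-0.22746059  0.22519871  0.57101722  1.66896857 -0.12599128  1.28489098
  1.7783064 ] 0.9990470578177694
```

hand_motion --moves "-0.004,-0.001,0.04,0,1;-0.004,-0.001,0.08,0,1;-0.004,-0.001,0.12,0,1;-0.004,-0.001,0.143,0,1;-0.004,-0.001,0.143,0,1;-0.004,-0.001,0.143,0,0.2;-0.004,-0.001,0.143,0,0.2;-0.004,-0.001,0.143,0,0.2;-0.004,-0.001,0.143,0,0.2;-0.004,-0.001,0.143,0,0.2;-0.004,-0.001,0.143,0,0.2;-0.004,-0.001,0.143,0,0.2;-0.004,-0.001,0.143,0,0.2" --force 40

```text
time: 10.25
position: [0.5648, -0.1803, 0.0506]
tool_rot: [0.247, 3.132, 0.001]
ft_force: [0.4, -0.4, 0.6]
grip_width: 0.408
grip_force: 39.9
```

hand_motion --moves "0,0,-0.01,0,0.2;0,0,-0.03,0,0.2;0,0,-0.06,0,0.2;0,0,-0.09,0,0.2;0,0,-0.12,0,0.2;0,0,-0.12,0,0.2;0,0,-0.12,0,0.2"

```text
time: 10.95
position: [0.564, -0.1803, 0.1694]
tool_rot: [-0.248, -3.13, -0.001]
ft_force: [-0.9, 1.2, -9.1]
grip_width: 0.413
grip_force: 40.0
```

Run:
```python
from h import *
a=onz('top',269.75,196.5,.092);b=onz('top',269.75,218.5,.092);print(a,b,(a+b)/2)
im=ctrl.get_image('top'); cv2.imwrite('pics/t4.png',im[:,:,::-1]); im=ctrl.get_image('side'); cv2.imwrite('pics/s4.png',im[:,:,::-1])
# analyser top: bright pale box outline
im=cv2.imread('pics/top0.png'); h=cv2.cvtColor(im,cv2.COLOR_BGR2GRAY); m=np.zeros_like(h); m[110:260,130:255]=h[110:260,130:255]>135
c=max(cv2.findContours(m,0,2)[0],key=cv2.contourArea); r=cv2.minAreaRect(c); print(r)
q=np.array([onz('top',*p,.142) for p in cv2.boxPoints(r)]); print(q.round(4))
for i in range(4):
    d=q[(i+1)%4]-q[i]; print(np.linalg.norm(d).round(4),np.degrees(np.arctan2(*d[::-1])).round(1))
print(ctrl.get_state()['position'])
```

```text
[0.59049591 0.13366552] [0.53582528 0.13307259] [0.56316059 0.13336905]
((194.49755859375, 182.54925537109375), (92.09764862060547, 115.5505599975586), 2.82712459564209)
[[0.4856 0.4142]
 [0.765  0.4174]
 [0.7518 0.1941]
 [0.4741 0.2012]]
0.2794 0.7
0.2237 -93.4
0.2778 178.5
0.2132 86.9
[ 0.56289089 -0.17982814  0.16774097]
```

hand_motion --moves "0.005,0.03,0,0.14,0.2;0.01,0.06,0,0.28,0.2;0.015,0.09,0,0.42,0.2;0.02,0.12,0,0.56,0.2;0.025,0.15,0,0.7,0.2;0.0294,0.178,0,0.85,0.2;0.0294,0.178,0,1,0.2;0.0294,0.178,0,1.15,0.2;0.0294,0.178,0,1.3,0.2;0.0294,0.178,0,1.41,0.2;0.0294,0.178,0,1.41,0.2;0.0294,0.178,0,1.41,0.2;0.0294,0.178,0,1.41,0.2;0.0294,0.178,0,1.41,0.2"

```text
time: 12.45
position: [0.5635, -0.0002, 0.1702]
tool_rot: [-2.217, -2.226, 0.001]
ft_force: [-0.4, -0.2, -7.6]
grip_width: 0.411
grip_force: 40.0
```

Run:
```python
from h import *
print(totool([.5634,.097,.0586]).round(4))
s=ctrl.get_state(); M=R.from_rotvec(s['tool_rot']).as_matrix(); print(M.round(3),s['position'],s['joint_positions'],s['grip_width'])
im=ctrl.get_image('top'); im2=ctrl.get_image('side')
cv2.imwrite('pics/t5.png',im[:,:,::-1]); cv2.imwrite('pics/s5.png',im2[:,:,::-1])
cv2.imwrite('pics/m5.png',np.vstack([cv2.resize(im[130:280,220:420],None,fx=2,fy=2),cv2.resize(im2[130:280,240:440],None,fx=2,fy=2)])[:,:,::-1])
```

```text
[0.0972 0.0004 0.1116]
[[-0.004  1.    -0.001]
 [ 1.     0.004 -0.   ]
 [-0.    -0.001 -1.   ]] [ 5.63478786e-01 -1.74544009e-04  1.70213845e-01] [-0.59429885  0.18717001  0.61614101  1.76004282 -0.11426455  1.23079595
  0.05592056] 0.4110442269741238
```

View pics/m5.png

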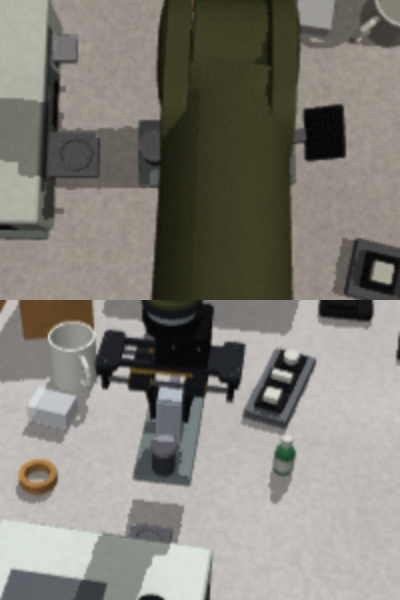

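The jack is held upright in line with the lug: saddle at about (298,205) in the top view, lug straight ahead of it, handle pad trailing at about (382,196). Next I'll lower it, slide in and set it down.

hand_motion --moves "0,0,0.04,0,0.2;0,0,0.08,0,0.2;0,0,0.1,0,0.2;0,0,0.111,0,0.2;0,0,0.111,0,0.2;0.02,0,0.111,0,0.2;0.04,0,0.111,0,0.2;0.06,0,0.111,0,0.2;0.08,0,0.111,0,0.2;0.092,0,0.111,0,0.2;0.097,0,0.111,0,0.2;0.097,0,0.111,0,0.2;0.097,0,0.111,0,0.2;0.097,0,0.111,0,0.2"

```text
time: 13.95
position: [0.5636, 0.0952, 0.0597]
tool_rot: [2.22, 2.222, -0.0]
ft_force: [0.6, 0.2, -7.3]
grip_width: 0.411
grip_force: 40.0
```

Run:
```python
from h import *
print(totool([.5634,.097,.0506]).round(4))
im=ctrl.get_image('top'); im2=ctrl.get_image('side')
cv2.imwrite('pics/t6.png',im[:,:,::-1]); cv2.imwrite('pics/s6.png',im2[:,:,::-1])
cv2.imwrite('pics/m6.png',np.vstack([cv2.resize(im[140:280,200:400],None,fx=2,fy=2),cv2.resize(im2[170:300,240:440],None,fx=2,fy=2)])[:,:,::-1])
```

```text
[ 0.0018 -0.0002  0.0091]
```

View pics/m6.png

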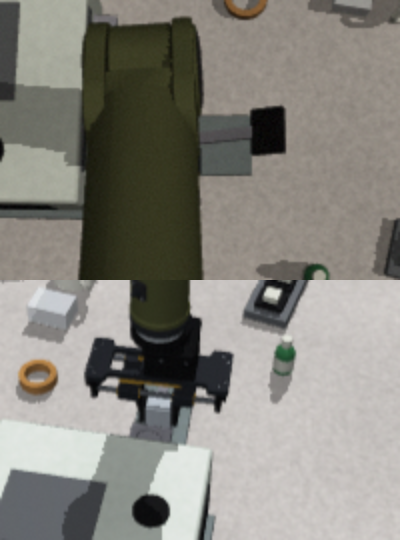

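The jack is in place: the lug covers the saddle in the side view, and the base and handle trail straight back to the pad at about (334,206) in the top view. Now I'll set it down and release.

hand_motion --moves "0.002,0,0.004,0,0.2;0.002,0,0.007,0,0.2;0.002,0,0.009,0,0.2;0.002,0,0.0095,0,0.2;0.002,0,0.0095,0,0.2;0.002,0,0.0095,0,0.5;0.002,0,0.0095,0,1;0.002,0,0.0095,0,1;0.002,0,0.0095,0,1;0.002,0,0.0095,0,1"

```text
time: 15.05
position: [0.5638, 0.0989, 0.0503]
tool_rot: [2.218, 2.224, 0.001]
ft_force: [-0.8, -0.0, 0.1]
grip_width: 0.779
grip_force: 0.0
```

hand_motion --moves "0,0,-0.03,0,1;0,0,-0.06,0,1;0,0,-0.1,0,1;0,0,-0.15,0,1;-0.05,0,-0.15,0,1;-0.1,0,-0.15,0,0.5;-0.14,0,-0.15,0,0;-0.14,0,-0.15,0,0;-0.14,0,-0.15,0,0"

```text
time: 15.95
position: [0.5638, -0.0423, 0.2002]
tool_rot: [2.221, 2.221, 0.001]
ft_force: [-0.0, 1.1, 0.5]
grip_width: 0.722
grip_force: 0.0
```

Run:
```python
from h import *
im=ctrl.get_image('top'); im2=ctrl.get_image('side')
cv2.imwrite('pics/t7.png',im[:,:,::-1]); cv2.imwrite('pics/s7.png',im2[:,:,::-1])
cv2.imwrite('pics/m7.png',np.vstack([cv2.resize(im[150:270,220:400],None,fx=3,fy=3),cv2.resize(im2[190:270,260:440],None,fx=3,fy=3)])[:,:,::-1])
# expected places with saddle at TCP-based estimate
for n in('top','side'): print(n,[ (k,proj(n,p).round(1)) for k,p in dict(pad=[.5634,.0984-.116,.124],blk=[.5634,.0984,.088],sadedge=[.5634,.1634,.058],ring=[.5634,.1634,.099]).items()])
```

```text
top [('pad', array([331.9, 204.9])), ('blk', array([284.1, 207.5])), ('sadedge', array([259.3, 209.5])), ('ring', array([257.1, 207. ]))]
side [('pad', array([325.5, 195.6])), ('blk', array([319.2, 233.6])), ('sadedge', array([315.5, 258.7])), ('ring', array([315.5, 249.2]))]
```

View pics/m7.png

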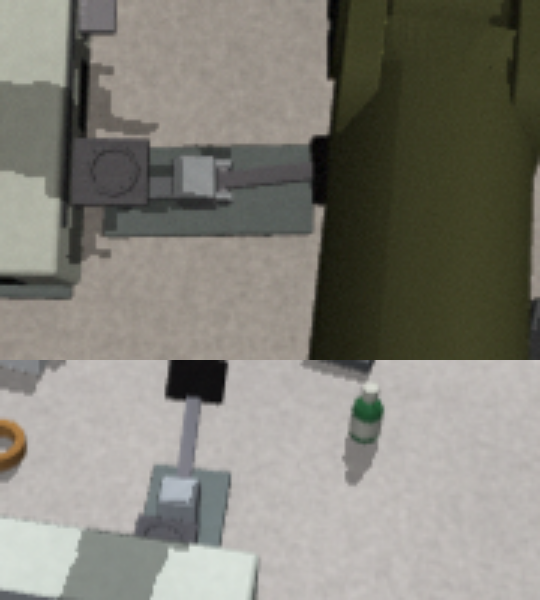

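The ring (258,207) and block (285,209) are within about 2–3 mm of the plan in the top view, and the side view agrees. The handle pad is up at about (325,196). Now the trial stroke, following the pad's arc with shut fingers.

hand_motion --moves "0.0266,0,0,0,0;0.0266,0,0,0,0;0.0266,0,0.03,0,0;0.0266,0,0.055,0,0;0.0266,0,0.065,0,0;0.0266,0,0.072,0,0;0.021,0,0.082,0,0;0.016,0,0.0915,0,0;0.013,0,0.102,0,0;0.01,0,0.1125,0,0;0.0087,0,0.123,0,0;0.0077,0,0.1335,0,0;0.0077,0,0.1335,0,0;0.0077,0,0.1335,0,0;0.0077,0,0.1335,0,0"

```text
time: 17.55
position: [0.5649, -0.034, 0.068]
tool_rot: [2.218, 2.223, 0.003]
ft_force: [-2.9, 2.3, 11.4]
grip_width: 0.0
grip_force: 6.0
```

Run:
```python
from h import *
im=ctrl.get_image('top'); im2=ctrl.get_image('side')
cv2.imwrite('pics/m8.png',np.vstack([cv2.resize(im[120:270,200:400],None,fx=2,fy=2),cv2.resize(im2[170:300,240:440],None,fx=2,fy=2)])[:,:,::-1])
a=cv2.imread('pics/s7.png')
cv2.imwrite('pics/m8.png',np.vstack([cv2.resize(a[190:280,260:440],None,fx=3,fy=3),cv2.resize(im2[190:280,260:440,::-1],None,fx=3,fy=3)]))
```

```text
(no output)
```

View pics/m8.png

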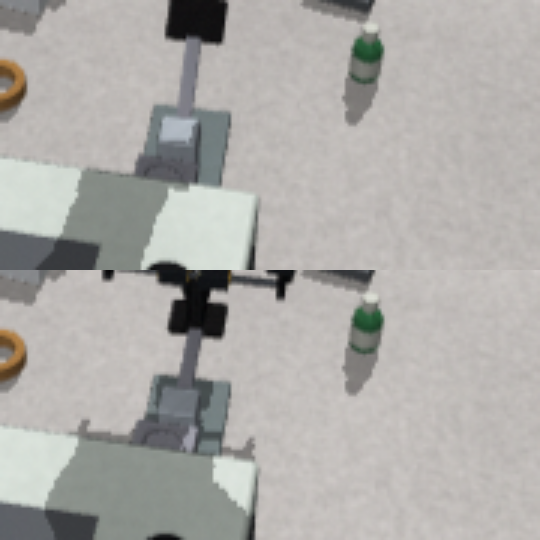

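Handle down (pad at about (326,206)), and the lug and analyser edge sit higher than before. I'll push slightly further to reach the stop, then let it up fully.

hand_motion --moves "0,0,0.002,0,0;0,0,0.002,0,0;0,0,0.002,0,0"

```text
time: 17.95
position: [0.5649, -0.0341, 0.0664]
tool_rot: [2.218, 2.223, 0.003]
ft_force: [-3.0, 0.9, 14.6]
grip_width: 0.005
grip_force: 7.3
```

hand_motion --moves "0.0003,0,-0.0085,0,0;0.002,0,-0.019,0,0;0.005,0,-0.029,0,0;0.008,0,-0.04,0,0;0.013,0,-0.05,0,0;0.019,0,-0.061,0,0;0.019,0,-0.075,0,0;0.019,0,-0.085,0,0;0.019,0,-0.085,0,0;0.019,0,-0.085,0,0;0.019,0,-0.085,0,0;0.019,0,-0.085,0,0"

```text
time: 19.15
position: [0.5632, -0.0146, 0.1488]
tool_rot: [-2.218, -2.224, 0.002]
ft_force: [-0.2, 1.3, 0.4]
grip_width: 0.003
grip_force: 0.0
```

Run:
```python
from h import *
im2=ctrl.get_image('side'); a=cv2.imread('pics/s7.png'); cv2.imwrite('pics/s9.png',im2[:,:,::-1])
d=cv2.absdiff(a,np.ascontiguousarray(im2[:,:,::-1])).max(2)[225:270,290:350]; print('changed px lug/block region',(d>30).sum())
im=ctrl.get_image('top'); print(totool([.563,-.0157,.1283]).round(4))
```

```text
changed px lug/block region 116
[-0.0012 -0.0004  0.0208]
```

Run:
```python
from h import *
a=cv2.imread('pics/s7.png'); b=cv2.imread('pics/s9.png')
for n,(x0,y0,x1,y1) in dict(block=(309,222,331,240),lug=(304,240,326,249),base=(322,222,340,250),circle=(300,272,330,295),pad=(313,190,336,206)).items():
    A,B=[cv2.resize(i,None,fx=4,fy=4,interpolation=cv2.INTER_CUBIC) for i in(a,b)]
    t=A[y0*4:y1*4,x0*4:x1*4]; s=B[y0*4-24:y1*4+24,x0*4-24:x1*4+24]
    r=cv2.matchTemplate(s,t,cv2.TM_CCOEFF_NORMED); _,v,_,p=cv2.minMaxLoc(r); print(n,round(v,3),(p[0]-24)/4,(p[1]-24)/4)
```

```text
block 0.645 0.0 0.5
lug 0.999 0.0 0.0
base 0.937 0.0 0.0
circle 0.973 0.0 -0.25
pad 1.0 0.0 0.0
```

The lug, base and pad are all back exactly where they started, so now the second stroke.

hand_motion --moves "0,0,0.01,0,0;0,0,0.017,0,0;0,0,0.024,0,0;-0.006,0,0.034,0,0;-0.011,0,0.045,0,0;-0.014,0,0.055,0,0;-0.017,0,0.066,0,0;-0.0187,0,0.0765,0,0;-0.019,0,0.085,0,0;-0.019,0,0.0855,0,0;-0.019,0,0.0855,0,0;-0.019,0,0.0855,0,0;-0.019,0,0.0855,0,0;-0.019,0,0.0855,0,0;-0.019,0,0.0855,0,0"

```text
time: 20.75
position: [0.5642, -0.0325, 0.0653]
tool_rot: [-2.217, -2.224, -0.003]
ft_force: [-5.2, 4.0, 14.3]
grip_width: 0.002
grip_force: 7.0
```

Run:
```python
from h import *
im2=ctrl.get_image('side')
cv2.imwrite('pics/m10.png',cv2.resize(im2[170:300,240:440,::-1],None,fx=4,fy=4))
```

```text
(no output)
```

View pics/m10.png

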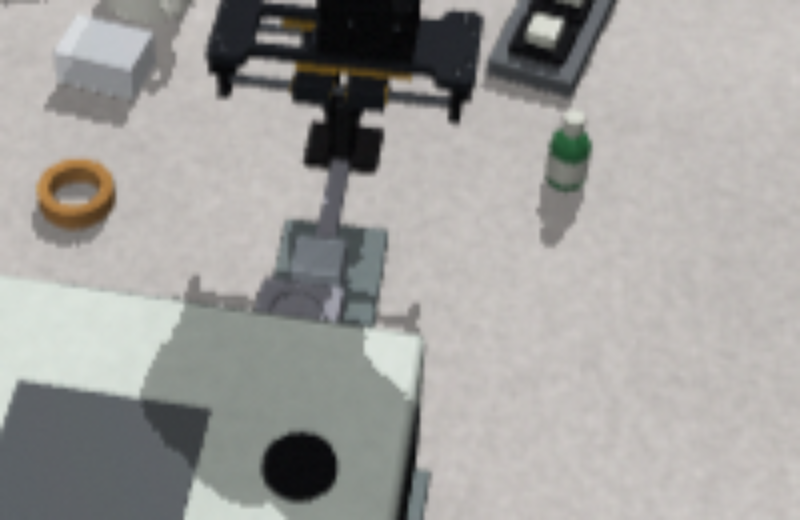

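The fingers hold the handle pad down at about (345,145) in the crop, the lug is raised on the saddle at about (300,300), and the bystanders haven't moved. Handing in.

```bash
python3 -c "
from bench import ctrl
print(ctrl.close_job())"
```

```text
the job is handed in; nothing more can be done
None
```

I handed the job in at about 21 s of the 72 s allowed: the keys were pressed round, square, bar (the round key twice, to confirm its depth), the jack was set under the lug, the trial stroke was made and let fully back up, and the handle was held down with the lug raised; `close_job()` returned no verdict.

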